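Fit the rollers of a wax-sheet mill and gauge its front gap

ROBOT

A 6-joint arm with a two-finger parallel gripper is mounted at the origin on the work surface. World frame = base frame: x ahead of the robot, y to its left, z up, the work surface at z = 0. Lengths are in m, angles in rad, forces in N, time in s.
With the tool pointing down it reaches from about 0.275 to 0.825 m from the base axis. Payload 5.2 kg.
Tool frame: the origin (TCP) lies at the very end of the fingers, on their centre line; the grasp point (between the pads) lies arm.hold_point_z behind it (arm.hold_point_z is the distance from the TCP to the grasp point, in m); z points along the fingers, y is the line along which they close (so a half turn about z gives the same grasp; the last joint's range is limited). The gripper opens to 93 mm and grips with 3 to 60 N. Pads are 15 mm wide; open, the fingers measure 128 mm over their backs; the gripper's body (75 mm by 188 mm) begins 65 mm behind the grasp point.
Start: joints at [-1.486, 0.259, 1.535, -0, 1.348, -0.203], TCP at [0.156, -0.527, 0.219] pointing down, gripper open.
Joint ranges: [-3.14, 3.14], [-0.91, 2.08], [0.19, 2.58], [-1.22, 4.36], [0.22, 2.71], [-3.12, 3.12]. Speed limits (rad/s): [2.57, 2.57, 3.14, 3.14, 3.14, 3.14].

INTERFACE

Orientations are given as a unit quaternion [w, x, y, z].
In Python, from cell import arm, snapshot, camera_params gives the robot as it stands.
- The arm moves only by the shell command python3 -m creep 'ROWS'. ROWS is JSON, a list of rows, each a list of 3 entries, a list of its own where there are three numbers: the shift along the tool's x, y, z each as a share of 30 cm, from -1 to 1, then the turn, a rotation vector about the tool's x, y, z each as a share of 180 degrees, from -1 to 1, then the opening, from -1 (shut) to 1 (fully open). A call has 1 to 12 rows; each row is the pose to reach, as a shift and turn from the pose commanded when the call began, along the tool's axes at that moment, turning the shorter way round; what a row does not reach only later rows make up. A row lasts 1/8 s, in which the tool goes at most 62.5 mm and 10.7 degrees, less where a joint would pass 70% of its speed; a pose out of reach is approached as far as the arm can. A call with a number of a shift or a turn outside -1 to 1 is refused whole. A call with a gripper value outside its range is refused whole. The fingers move at their own pace and stop on an object; the grip force is fixed at half the most. Time passes only in rows, so rows that repeat a pose let the fingers close. It gives the time, the measured TCP pose, the force, the opening and the grip force at its end, in the units of the state.
- arm.observe(): the state, without advancing time (a new reading comes with each control period).
- snapshot(name): name is "scene" or "top" or "wrist"; returns the picture (384x512x3 uint8, red, green, blue); there is no depth.
- camera_params(name): a dict with "fx", "fy", "cx", "cy" (pixels), "dist_coeffs" ([k1, k2, p1, p2, k3] as OpenCV has them; the pictures are not rectified), "position" and "orientation" of the camera in the world. Camera axes: x right, y up, looking along -z (the intrinsics and any distortion apply to the point x, -y, -z); pixel columns grow to the right and rows downward; lengths in m; the calibration is good to about 2 mm. A picture is of the moment at which its call begins: read the wrist's pose just before it. camera_params takes no time and is no camera call; for the wrist camera it gives the pose at the moment of the call.
- arm.close_job(): hands the job in; it is judged then, once.
The state is a dict: "clock": time; "q": joint angles; "dq": joint speeds; "effort": joint torques, N m; "tool_pos": TCP position; "tcp_rot": TCP orientation; "contact_force": force on the tool from outside, world axes, zero at the start; "ft_torque": the same for the moment, N m; "opening": opening from 0.0 (shut) to 1.0 (fully open); "grip_force": force on a finger pad.
Only numpy, scipy, OpenCV 4.12 (cv2) and the standard library are available. Lean on these libraries where they do the work, as an engineer would, in place of code of your own. Each camera call takes 0.05 s, during which the arm holds its last target. There are 200 camera calls.

TASK

Set up the wax-sheet mill: drop the wide roller into the front slots (at the end with the feed plate) and every slim roller that is there into any of the slots behind it, so that both axle ends lie fully home at the bottom of their slots. Then slide the flat gauge along the feed plate into the gap under the wide roller until its black line is level with the feed plate's edge, keep it there for three seconds, draw it out and lay it back flat on its cork mat. Leave the square candle beside the mill where it stands, and all the rollers fully home.

Things in the scene. Friction and masses are not known exactly. Their poses are not given: they have to be found in the camera images.
- mill: Fixed frame 70 mm high; base plate 120 mm (x) by 335 mm (y -170 to +165) by 6 mm. Origin under it on the table. Two aluminium cheeks, 10 mm thick, at x = -47 and +47 mm (inner faces at 42) run along y; each has four slots open at the top, in pairs at y = -125 (front), -30, 50, 130 mm. Slots are 13 mm wide, bottom 38 mm above the table, flaring above 54 mm to 27 mm at the top.
- seat_front (a point): Where the middle of the wide roller lies when fully home in the front slots: 43 mm above the table, mill y = -125 mm. Axes are the mill's; a roller's axle lies along the mill's x, either way round. Collars then have 6 mm play to each cheek. The gap between feed plate and drum is then 8 mm high.
- seat_a (a point): The same for a slim roller in the second pair of slots (mill y = -30 mm, 43 mm up).
- seat_b (a point): The same for the third pair of slots (mill y = +50 mm, 43 mm up).
- seat_c (a point): The same for the last pair of slots (mill y = +130 mm, 43 mm up).
- lip (a point): Middle of the outer edge of the feed plate, on its top face (mill y = -170 mm, 9 mm up), also the end of the base plate. The bare steel feed plate, 46 mm wide, lies between the cheeks at the front (-y) end, which is open, from mill y = -170 to -95 mm, top 9 mm above the table. The gauge goes in here along the mill's +y.
- wide_roller_mid (a point): The wide roller. Wooden drum, 52 mm diameter, 60 mm long, between hexagonal grey collars (6 mm thick, 60 mm across flats: it hardly rolls; lying on the table its axle is 30 mm up), on a steel axle of 10 mm diameter, 124 mm long; 240 g. This point: middle of the drum, on the axle; x runs along the axle. Grip across the drum.
- slim_1_mid (a point): A slim roller (two or three are there). Wooden drum, 32 mm diameter, 60 mm long, between hexagonal grey collars (6 mm thick, 44 mm across flats: it hardly rolls; lying on the table its axle is 22 mm up), on a steel axle of 10 mm diameter, 124 mm long; 140 g. This point: middle of the drum, on the axle; x runs along the axle. Grip across the drum.
- slim_2_mid (a point): A slim roller (two or three are there). Wooden drum, 32 mm diameter, 60 mm long, between hexagonal grey collars (6 mm thick, 44 mm across flats: it hardly rolls; lying on the table its axle is 22 mm up), on a steel axle of 10 mm diameter, 124 mm long; 140 g. This point: middle of the drum, on the axle; x runs along the axle. Grip across the drum.
- slim_3_mid (a point): A slim roller (two or three are there). Wooden drum, 32 mm diameter, 60 mm long, between hexagonal grey collars (6 mm thick, 44 mm across flats: it hardly rolls; lying on the table its axle is 22 mm up), on a steel axle of 10 mm diameter, 124 mm long; 140 g. This point: middle of the drum, on the axle; x runs along the axle. Grip across the drum.
- gauge_grip (a point): Middle of the gauge's upright wooden handle (14 mm in x, 34 mm in y; this point is 22 mm above the gauge's underside, the top 44 mm). Flat steel blade 26 mm wide, 4 mm thick, from under the handle along the gauge's +y to its tip, 107 mm from this point; 130 g. It lies flat, handle up. Grip the handle across its 14 mm (along x).
- gauge_line (a point): The black line across the blade: 47 mm from the middle of the handle, 60 mm from the blade's tip; this point is at mid-thickness of the blade (2 mm above its underside). y points to the tip.
- mat: Fixed cork mat 100 mm (x) by 190 mm (y) by 3 mm, on which the gauge lies at the start. Origin under its centre, on the table.
- candle_1: Square candle beside the mill, 58 mm wide, 55 mm high, loose, to be left standing. Origin under its centre.
There are look-alikes about, which are no part of the job. Leave any green or orange look-alike of the part that bears wide_roller_mid alone.

How it is judged:
By the outcome, as a careful person would: the job done as asked, in the order asked, and still so for the second after the job is handed in, with the robot touching nothing.
Of slim_1, slim_2, slim_3 only 2 to 3 are there at a start; the rules pass over those that are not, and their reading is None.
At some moment in a run one of wide_roller, slim_1, slim_2, slim_3, gauge may be knocked a few centimetres aside while the robot is not near it.
Once in a run the grip may slacken for a moment while it holds something.
It also fails if it takes over 208 s, if anything falls off the work surface, if the arm or the gripper's body presses on something with over 40 N, if the wrist force passes 120 N, or if a joint passes its speed limit or range.

## Working session

There is one attempt and no reset: what is moved stays moved. The work goes in short steps, Python scripts to look and compute and a shell command to move; the robot and the scene stay as the last step left them, time stands still between calls to the robot, and variables do not carry over. Pictures are saved under pics/ and viewed, at most 14 in all, crops included, and the job is handed in when it is done.

```bash
ls; mkdir -p pics
python3 - <<'E'
from cell import arm,snapshot,camera_params
import cv2
print(arm.observe(), arm.hold_point_z)
for n in("top","scene"):
    print(n,camera_params(n)); cv2.imwrite(f"pics/{n}0.png",cv2.cvtColor(snapshot(n),cv2.COLOR_RGB2BGR))
print(camera_params("wrist"))
E
```

```text
pics
{'clock': 0.0, 'q': array([-1.48582680e+00,  2.59350354e-01,  1.53610117e+00,  6.10378086e-06,
        1.34799463e+00, -2.02829705e-01]), 'dq': array([-0.00149624,  0.00049894, -0.00012542, -0.00017495, -0.00018846,
       -0.00014969]), 'effort': array([-2.24022930e-03, -4.37308073e+01, -2.84004039e+01,  7.18368287e-02,
        4.13508376e-02, -1.21056632e-04]), 'tool_pos': array([ 0.15607422, -0.52681012,  0.2178065 ]), 'tcp_rot': array([-9.24966967e-04,  9.89663976e-01,  1.43402773e-01,  5.75525752e-05]), 'contact_force': array([-0.44858816,  0.14815813, -0.24696365]), 'ft_torque': array([-0.06911228,  0.00768269,  0.02434912]), 'grip_force': 0.0, 'opening': 0.9974359616232816} 0.0188
top {'fx': 481.15327951749305, 'fy': 481.15327951749305, 'cx': 254.78875657201488, 'cy': 195.62426253230436, 'dist_coeffs': array([-0.0377085,  0.       ,  0.       ,  0.       ,  0.       ]), 'position': array([ 0.18719408, -0.01906364,  1.45012248]), 'orientation': array([ 0.70467162,  0.06187003, -0.06321094, -0.70399886])}
scene {'fx': 358.2879996413701, 'fy': 358.2879996413701, 'cx': 257.00555256079025, 'cy': 193.4074690262735, 'dist_coeffs': array([-0.05526215,  0.        ,  0.        ,  0.        ,  0.        ]), 'position': array([0.89856788, 0.04165299, 0.82024053]), 'orientation': array([0.63398775, 0.18123283, 0.20362037, 0.72370777])}
{'fx': 315.42479438550265, 'fy': 315.42479438550265, 'cx': 254.06640181085095, 'cy': 193.8718257271943, 'dist_coeffs': array([-0.05454411,  0.        ,  0.        ,  0.        ,  0.        ]), 'position': array([ 0.22165345, -0.50820006,  0.38454377]), 'orientation': array([ 0.7947411 , -0.09950082,  0.07527621, -0.59398625])}
```

View pics/top0.png

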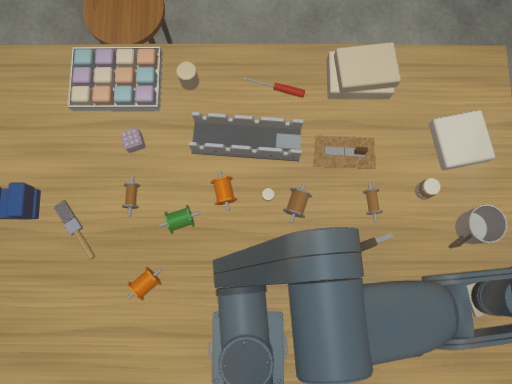

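View pics/scene0.png

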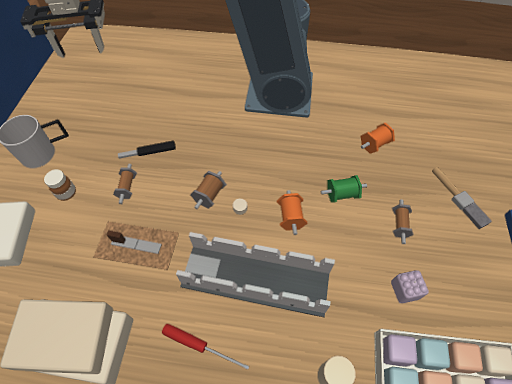

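Top view candidates. Wide roller: brown drum (297,202), with the orange ones (224,190) and (145,283) and the green one (180,220) as look-alikes. Slims: (131,196) and (373,200). Gauge: on the mat at (346,152), with a black-handled look-alike at (375,243). Next I crop closer to check the choice.

```bash
cat > h.py <<'E'
import numpy as np, cv2
from scipy.spatial.transform import Rotation as Ro
from cell import arm, snapshot, camera_params
def cam(n):
    p=camera_params(n); w,x,y,z=p["orientation"]
    K=np.array([[p["fx"],0,p["cx"]],[0,p["fy"],p["cy"]],[0,0,1]])
    return K,np.array(p["dist_coeffs"]),Ro.from_quat([x,y,z,w]).as_matrix()@np.diag([1,-1,-1]),np.array(p["position"])
def px2w(n,uv,z,c=None):
    K,d,R,t=c or cam(n)
    q=cv2.undistortPoints(np.array(uv,float).reshape(-1,1,2),K,d).reshape(-1,2)
    r=np.c_[q,np.ones(len(q))]@R.T
    return t+r*((z-t[2])/r[:,2])[:,None]
def w2px(n,P,c=None):
    K,d,R,t=c or cam(n)
    rv=cv2.Rodrigues(R.T)[0]
    return cv2.projectPoints(np.array(P,float).reshape(-1,1,3),rv,-R.T@t,K,d)[0].reshape(-1,2)
def pic(n,name,crop=None,s=1):
    c=cam(n); im=cv2.cvtColor(snapshot(n),cv2.COLOR_RGB2BGR); o=im
    if crop: u0,v0,u1,v1=crop; o=im[v0:v1,u0:u1]
    cv2.imwrite("pics/"+name,cv2.resize(o,None,fx=s,fy=s,interpolation=cv2.INTER_CUBIC)); return im,c
def go(x,y,z,yaw,half=True):
    """tcp target, yaw(deg) of tool x -> shares; (assumes commanded ~ measured)"""
    o=arm.observe(); w,a,b,c=o["tcp_rot"]; R=Ro.from_quat([a,b,c,w]); 
    if half:
        cur=np.degrees(np.arctan2(*R.as_matrix()[[1,0],[0,0]])); yaw=cur+(yaw-cur+90)%180-90
    s=np.radians(yaw); T=np.array([[np.cos(s),np.sin(s),0],[np.sin(s),-np.cos(s),0],[0,0,-1]])
    d=R.inv().apply(np.array([x,y,z])-o["tool_pos"])/.3
    r=(R.inv()*Ro.from_matrix(T)).as_rotvec()/np.pi
    print("shift",d.round(4),"turn",r.round(4),"rows>=",max(np.linalg.norm(d)*.3/.0625,np.linalg.norm(r)*180/10.7).round(1),"q6",o["q"][5].round(2))
E
python3 - <<'E'
from h import *
im=cv2.imread("pics/top0.png")
cv2.imwrite("pics/c1.png",cv2.resize(im[100:260,110:410],None,fx=2.6,fy=2.6,interpolation=cv2.INTER_CUBIC))
print(px2w("top",[[297,202],[131,196],[373,200]],.03).round(3), px2w("top",[[361,151],[346,152],[302,140]],.025).round(3))
E
```

```text
[[ 0.422 -0.148  0.03 ]
 [ 0.44   0.35   0.03 ]
 [ 0.428 -0.377  0.03 ]] [[ 0.582 -0.347  0.025]
 [ 0.578 -0.301  0.025]
 [ 0.616 -0.167  0.025]]
```

View pics/c1.png

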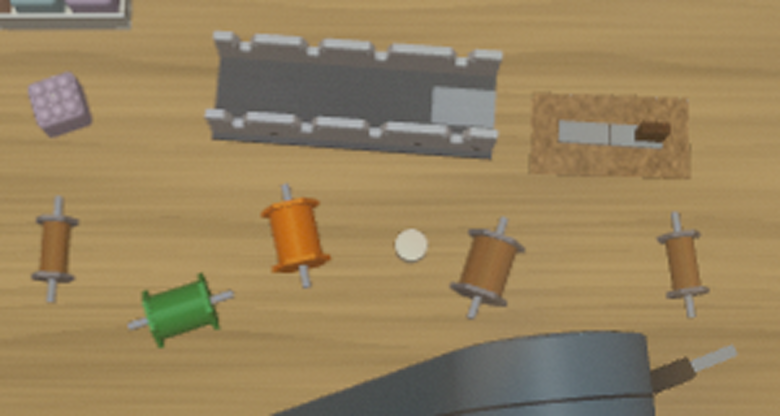

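The crop confirms the picks. The wide roller is the only brown thick drum, at crop (488,265). The slims are at (55,245) and (682,262). The gauge's line is at (610,134) with the handle away from the mill, and the feed plate is at the mill's right end.

Run:
```python
from h import *
def c(l): return np.array(l)/2.6+[110,100]
for n,z,l in(("wide",.03,[[472,315],[503,222]]),("s1",.022,[[52,299],[59,200]]),("s2",.022,[[690,315],[676,215]]),("gauge line,handle",.03,[[610,134],[653,131]]),("cheekends",.07,[[222,35],[500,55],[210,115],[496,135]]),("notch",.07,[[246,42],[460,57],[238,115],[454,135]])):
    p=px2w("top",c(l),z); d=p[1]-p[0]; print(n,p[:,:2].round(4).tolist(),p.mean(0).round(4),np.degrees(np.arctan2(d[1],d[0])).round(1),np.linalg.norm(d).round(3))
go(.422,-.148,.20,-18)
```

```text
wide [[0.3644, -0.1309], [0.4729, -0.1682]] [ 0.4187 -0.1496  0.03  ] -19.0 0.115
s1 [[0.3834, 0.3526], [0.5002, 0.3498]] [0.4418 0.3512 0.022 ] -1.4 0.117
s2 [[0.3655, -0.383], [0.4831, -0.3717]] [ 0.4243 -0.3773  0.022 ] 5.5 0.118
gauge line,handle [[0.5785, -0.296], [0.5823, -0.3468]] [ 0.5804 -0.3214  0.03  ] -85.7 0.051
cheekends [[0.6853, 0.1574], [0.6615, -0.164], [0.5893, 0.1689], [0.566, -0.1578]] [0.6255 0.0011 0.07  ] -94.2 0.322
notch [[0.6768, 0.1294], [0.6589, -0.1178], [0.5893, 0.1368], [0.5659, -0.1099]] [0.6227 0.0096 0.07  ] -94.1 0.248
shift [ 1.2083 -0.9594  0.0616] turn [-5.000e-04  1.000e-04  1.916e-01] rows>= 7.4 q6 -0.2
```

```bash
python3 -m creep '[[[0.9,-0.96,0.06],[0,0,0],1],[[0.9,-0.96,0.06],[0,0,0],1],[[0.9,-0.96,0.06],[0,0,0],1],[[0.9,-0.96,0.06],[0,0,0],1],[[0.9,-0.96,0.06],[0,0,0],1],[[0.9,-0.96,0.06],[0,0,0.19],1],[[0.9,-0.96,0.06],[0,0,0.19],1],[[0.9,-0.96,0.06],[0,0,0.19],1],[[0.9,-0.96,0.06],[0,0,0.19],1],[[0.9,-0.96,0.06],[0,0,0.19],1],[[0.9,-0.96,0.06],[0,0,0.19],1]]'
python3 - <<'E'
from h import *
pic("wrist","w1.png"); print(w2px("wrist",[[.4187,-.1496,.03]]))
go(.4187,-.1496,.2,-19)
E
```

```text
clock: 1.48
tool_pos: [0.3331, -0.1745, 0.2005]
tcp_rot: [-0.0, 0.988, -0.153, -0.0]
contact_force: [0.7, -0.2, -0.0]
opening: 1.001
grip_force: 0.0
[[205.55610357 108.21968173]]
shift [ 0.2464 -0.1659  0.0018] turn [-0.      0.0001  0.0075] rows>= 1.4 q6 1.1
```

View pics/w1.png

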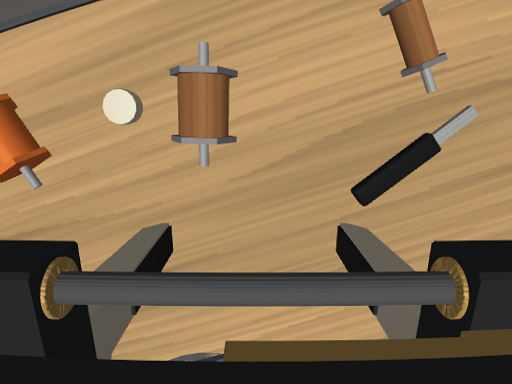

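The wide roller is at (204,106) with axle ends (204,42) and (204,165), lying along the tool's x.

Run:
```python
from h import *
p=px2w("wrist",[[204,165],[204,42],[203.5,72],[204,138]],.03);print(p.round(4), (p[0]+p[1])/2,(p[2]+p[3])/2)
d=p[1]-p[0];y=np.degrees(np.arctan2(d[1],d[0]));m=(p[0]+p[1])/2;print(y)
go(m[0],m[1],.0115,y)
```

```text
[[ 0.3632 -0.1279  0.03  ]
 [ 0.4798 -0.1696  0.03  ]
 [ 0.4531 -0.1596  0.03  ]
 [ 0.3904 -0.1377  0.03  ]] [ 0.42150761 -0.14876626  0.03      ] [ 0.42170561 -0.14865414  0.03      ]
-19.676339496222315
shift [ 0.2547 -0.1713  0.6301] turn [-0.      0.0001  0.0112] rows>= 3.4 q6 1.1
```

```bash
python3 -m creep '[[[0.255,-0.171,0],[0,0,0.011],1],[[0.255,-0.171,0],[0,0,0.011],1],[[0.255,-0.171,0.3],[0,0,0.011],1],[[0.255,-0.171,0.5],[0,0,0.011],1],[[0.255,-0.171,0.63],[0,0,0.011],1],[[0.255,-0.171,0.63],[0,0,0.011],1],[[0.255,-0.171,0.63],[0,0,0.011],-1],[[0.255,-0.171,0.63],[0,0,0.011],-1],[[0.255,-0.171,0.63],[0,0,0.011],-1],[[0.255,-0.171,0.63],[0,0,0.011],-1],[[0.255,-0.171,0.63],[0,0,0.011],-1],[[0.255,-0.171,0.63],[0,0,0.011],-1]]'
python3 -m creep '[[[0,0,0],[0,0,0],-1],[[0,0,0],[0,0,0],-1],[[0,0,-0.15],[0,0,0],-1],[[0,0,-0.3],[0,0,0],-1],[[0,0,-0.45],[0,0,0],-1],[[0,0,-0.62],[0,0,0],-1],[[0,0,-0.62],[0,0,0],-1]]'
python3 - <<'E'
from h import *
print("mill view"); go(.52,-.04,.2,-4.2)
E
```

```text
clock: 3.02
tool_pos: [0.4224, -0.149, 0.0125]
tcp_rot: [0.0, 0.985, -0.171, 0.001]
contact_force: [-0.3, 2.5, 8.3]
opening: 0.553
grip_force: 30.0
clock: 3.9
tool_pos: [0.4237, -0.1503, 0.2011]
tcp_rot: [0.002, 0.985, -0.171, 0.004]
contact_force: [0.3, -1.6, -2.5]
opening: 0.552
grip_force: 30.0
mill view
shift [ 0.1784 -0.4542  0.0042] turn [ 0.001  -0.0023 -0.086 ] rows>= 2.3 q6 1.32
```

```bash
python3 -m creep '[[[0.11,-0.45,0],[0,0,-0.086],-1],[[0.11,-0.45,0],[0,0,-0.086],-1],[[0.11,-0.45,0],[0,0,-0.086],-1],[[0.11,-0.45,0],[0,0,-0.086],-1],[[0.11,-0.45,0],[0,0,-0.086],-1],[[0.11,-0.45,0],[0,0,-0.086],-1]]'
python3 - <<'E'
from h import *
im,c=pic("wrist","w2.png",None,1.5);
E
```

```text
clock: 4.65
tool_pos: [0.4977, -0.0342, 0.1974]
tcp_rot: [0.0, 0.999, -0.038, -0.0]
contact_force: [-0.6, 0.7, -4.3]
opening: 0.549
grip_force: 30.0
```

View pics/w2.png

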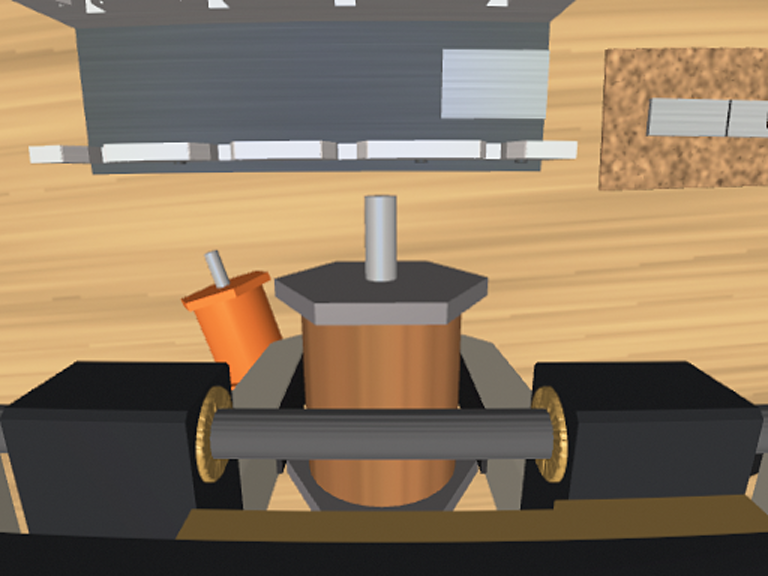

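The roller is held square. The feed plate corners show at (442..548, 50..118) and the near cheek top ends at x=30 and 577 (pixels ×1.5). I fit the mill's pose from these.

Run:
```python
from h import *
from scipy.optimize import least_squares
M=np.array([[23,-170,9],[-23,-170,9],[23,-95,9],[-23,-95,9],[-52,-170,70],[-42,-170,70],[-52,165,70],[-42,165,70]])/1000
U=np.array([[548.5,49.5],[547.5,118.5],[442,49],[442,117.5],[577,158],[577,141.5],[30,163],[30,146]])/1.5
c=cam("wrist")
def W(p,M): 
    s,k=np.sin(p[2]),np.cos(p[2]); return np.c_[p[0]+k*M[:,0]-s*M[:,1],p[1]+s*M[:,0]+k*M[:,1],M[:,2]]
f=lambda p:(w2px("wrist",W(p,M),c)-U).ravel()
r=least_squares(f,[.62,0,-.07],x_scale=[.01,.01,.01]);print(r.x,np.degrees(r.x[2]),r.fun.reshape(-1,2).round(1).tolist())
np.save("mill.npy",r.x)
print(W(r.x,np.array([[0,-125,43],[0,-30,43],[0,50,43],[0,130,43],[0,-170,9]])/1000).round(4))
# held roller yaw/tilt: axle far tip pixel
print(w2px("wrist",[arm.observe()["tool_pos"]+np.array([.062*np.cos(np.radians(-4.3)),.062*np.sin(np.radians(-4.3)),.0188])],c)*1.5)
```

```text
[ 0.62910823  0.00747794 -0.07310344] -4.188518398670478 [[0.8, 0.3], [-1.4, -0.1], [0.6, -0.1], [-0.4, 0.1], [-0.8, -0.0], [0.2, -0.4], [1.3, -0.1], [-0.3, 0.1]]
[[ 0.62   -0.1172  0.043 ]
 [ 0.6269 -0.0224  0.043 ]
 [ 0.6328  0.0573  0.043 ]
 [ 0.6386  0.1371  0.043 ]
 [ 0.6167 -0.1621  0.009 ]]
[[379.68375264 191.55702577]]
```

Run:
```python
from h import *
go(.6195,-.1172,.11,-4.2); go(.6195,-.1172,.026,-4.2)
```

```text
shift [0.4254 0.2454 0.2919] turn [ 0.0001  0.0001 -0.0007] rows>= 2.7 q6 1.35
shift [0.4255 0.2453 0.5719] turn [ 0.0001  0.0001 -0.0007] rows>= 3.6 q6 1.35
```

```bash
python3 -m creep '[[[0.428,0.245,0],[0,0,0],-1],[[0.428,0.245,0],[0,0,0],-1],[[0.428,0.245,0],[0,0,0],-1],[[0.428,0.245,0.2],[0,0,0],-1],[[0.428,0.245,0.37],[0,0,0],-1],[[0.428,0.245,0.37],[0,0,0],-1],[[0.428,0.245,0.37],[0,0,0],-1]]'
python3 - <<'E'
from h import *
pic("wrist","w3.png",None,1.5); go(.620,-.1172,.026,-4.2);print(w2px("wrist",[[.62,-.1172,.043]])*1.5)
E
```

```text
clock: 5.58
tool_pos: [0.6221, -0.1167, 0.0887]
tcp_rot: [0.0, 0.999, -0.037, 0.001]
contact_force: [1.0, 0.1, -2.5]
opening: 0.55
grip_force: 30.0
shift [-0.0101  0.0018  0.2119] turn [ 0.0004 -0.0015 -0.0002] rows>= 1.0 q6 1.28
[[381.39289722 325.19055865]]
```

View pics/w3.png

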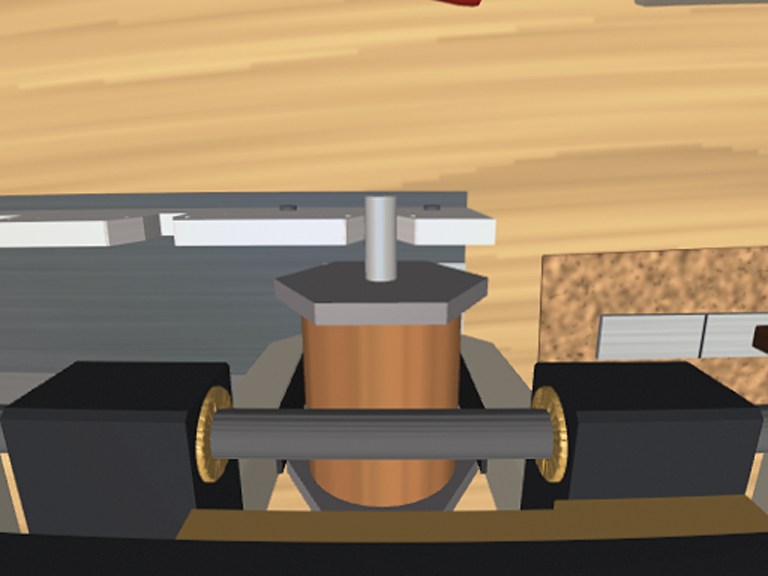

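The axle (381) is centred in the far slot's mouth (347 to 413). Lowering now.

```bash
python3 -m creep '[[[-0.006,0.001,0.06],[0,0,0],-1],[[-0.006,0.001,0.12],[0,0,0],-1],[[-0.006,0.001,0.17],[0,0,0],-1],[[-0.006,0.001,0.2],[0,0,0],-1],[[-0.006,0.001,0.206],[0,0,0],-1],[[-0.006,0.001,0.206],[0,0,0],-1]]'
```

```text
clock: 6.38
tool_pos: [0.6191, -0.1158, 0.0255]
tcp_rot: [0.0, 0.999, -0.037, -0.0]
contact_force: [-2.5, 1.3, 2.6]
opening: 0.552
grip_force: 30.0
```

```bash
python3 -m creep '[[[0,0,0],[0,0,0],1],[[0,0,0],[0,0,0],1],[[0,0,0],[0,0,0],1],[[0,0,-0.1],[0,0,0],1],[[0,0,-0.3],[0,0,0],1],[[0,0,-0.45],[0,0,0],1],[[0,0,-0.58],[0,0,0],1],[[0,0,-0.58],[0,0,0],1]]'
python3 - <<'E'
from h import *
go(.33,-.36,.2,5.5)
E
```

```text
clock: 7.38
tool_pos: [0.6214, -0.1167, 0.2031]
tcp_rot: [0.001, 0.999, -0.037, 0.004]
contact_force: [-0.0, -0.6, -0.1]
opening: 0.997
grip_force: 0.0
shift [-0.9092  0.8802  0.0053] turn [ 0.0009 -0.0024 -0.0539] rows>= 6.1 q6 1.28
```

```bash
python3 -m creep '[[[-0.91,0.88,0.005],[0,0,-0.054],1],[[-0.91,0.88,0.005],[0,0,-0.054],1],[[-0.91,0.88,0.005],[0,0,-0.054],1],[[-0.91,0.88,0.005],[0,0,-0.054],1],[[-0.91,0.88,0.005],[0,0,-0.054],1],[[-0.91,0.88,0.005],[0,0,-0.054],1],[[-0.91,0.88,0.005],[0,0,-0.054],1],[[-0.91,0.88,0.005],[0,0,-0.054],1],[[-0.91,0.88,0.005],[0,0,-0.054],1]]'
python3 - <<'E'
from h import *
pic("wrist","w4.png",None,1.5);t=cv2.cvtColor(snapshot("top"),cv2.COLOR_RGB2BGR)
a=cv2.imread("pics/w4.png");b=np.zeros_like(a);b[:384,:512]=t
cv2.imwrite("pics/w4.png",cv2.resize(np.hstack([cv2.resize(a,(512,384)),t])[:, :],(800,300)))
cv2.imwrite("pics/w4f.png",a)
E
```

```text
clock: 8.5
tool_pos: [0.3284, -0.358, 0.1969]
tcp_rot: [-0.001, 0.999, 0.049, 0.0]
contact_force: [0.0, 0.4, -0.2]
opening: 1.0
grip_force: 0.0
```

View pics/w4.png

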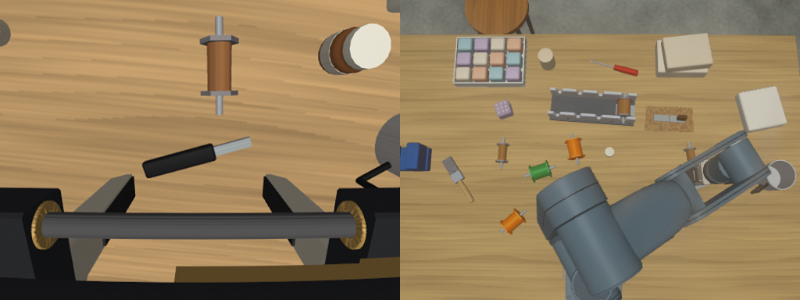

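The slim roller lies at (219,15) to (219,115) in the left half, and the top view shows the wide roller in the mill.

Run:
```python
from h import *
p=px2w("wrist",np.array([[219.5,115],[219,15]])/.78125,.022);m=p.mean(0);d=p[1]-p[0];y=np.degrees(np.arctan2(d[1],d[0]))
print(p,m,y,np.linalg.norm(d)); print("jar",px2w("wrist",np.array([[370,47],[340,60]])/.78125,.05))
go(m[0],m[1],.0045,y)
```

```text
[[ 0.36418935 -0.3840862   0.022     ]
 [ 0.49070311 -0.36876372  0.022     ]] [ 0.42744623 -0.37642496  0.022     ] 6.9056374921224934 0.12743825875979697
jar [[ 0.46920827 -0.55642267  0.05      ]
 [ 0.44934498 -0.52152172  0.05      ]]
shift [0.3219 0.0937 0.6421] turn [-0.0002 -0.     -0.007 ] rows>= 3.5 q6 0.41
```

```bash
python3 -m creep '[[[0.318,0.094,0],[0,0,-0.007],1],[[0.318,0.094,0],[0,0,-0.007],1],[[0.318,0.094,0.3],[0,0,-0.007],1],[[0.318,0.094,0.5],[0,0,-0.007],1],[[0.318,0.094,0.642],[0,0,-0.007],1],[[0.318,0.094,0.642],[0,0,-0.007],1],[[0.318,0.094,0.642],[0,0,-0.007],-1],[[0.318,0.094,0.642],[0,0,-0.007],-1],[[0.318,0.094,0.642],[0,0,-0.007],-1],[[0.318,0.094,0.642],[0,0,-0.007],-1],[[0.318,0.094,0.642],[0,0,-0.007],-1],[[0.318,0.094,0.642],[0,0,-0.007],-1]]'
python3 -m creep '[[[0,0,0],[0,0,0],-1],[[0,0,0],[0,0,0],-1],[[0,0,0],[0,0,0],-1],[[0,0,-0.15],[0,0,0],-1],[[0,0,-0.3],[0,0,0],-1],[[0,0,-0.45],[0,0,0],-1],[[0,0,-0.62],[0,0,0],-1],[[0,0,-0.62],[0,0,0],-1]]'
python3 - <<'E'
from h import *
go(.6269,-.0224,.16,-4.2)
E
```

```text
clock: 10.1
tool_pos: [0.4252, -0.3781, 0.0049]
tcp_rot: [0.0, 0.998, 0.059, 0.0]
contact_force: [-0.3, 0.1, -0.4]
opening: 0.404
grip_force: 0.0
clock: 11.1
tool_pos: [0.427, -0.3806, 0.1952]
tcp_rot: [0.004, 0.998, 0.059, 0.003]
contact_force: [0.9, -0.6, -1.6]
opening: 0.334
grip_force: 30.0
shift [ 0.802  -1.1082  0.1118] turn [ 0.0026 -0.0018  0.061 ] rows>= 6.6 q6 0.53
```

```bash
python3 -m creep '[[[0.8,-0.98,0],[0,0,0.061],-1],[[0.8,-0.98,0],[0,0,0.061],-1],[[0.8,-0.98,0],[0,0,0.061],-1],[[0.8,-0.98,0],[0,0,0.061],-1],[[0.8,-0.98,0],[0,0,0.061],-1],[[0.8,-0.98,0],[0,0,0.061],-1],[[0.8,-0.98,0],[0,0,0.061],-1],[[0.8,-0.98,0],[0,0,0.061],-1],[[0.8,-0.98,0],[0,0,0.061],-1]]'
python3 - <<'E'
from h import *
go(.6265,-.0224,.0887,-4.2)
E
```

```text
clock: 12.22
tool_pos: [0.628, -0.0593, 0.19]
tcp_rot: [0.0, 0.999, -0.037, -0.001]
contact_force: [0.2, -0.5, -1.2]
opening: 0.334
grip_force: 30.0
shift [-0.0138 -0.1224  0.3377] turn [ 0.0001  0.0004 -0.0005] rows>= 1.7 q6 1.38
```

```bash
python3 -m creep '[[[-0.012,-0.1225,0],[0,0,0],-1],[[-0.012,-0.1225,0],[0,0,0],-1],[[-0.012,-0.1225,0.2],[0,0,0],-1],[[-0.012,-0.1225,0.335],[0,0,0],-1],[[-0.012,-0.1225,0.335],[0,0,0],-1],[[-0.012,-0.1225,0.335],[0,0,0],-1]]'
python3 - <<'E'
from h import *
pic("wrist","w5.png",None,1.5); go(.6265,-.0224,.026,-4.2)
E
```

```text
clock: 12.98
tool_pos: [0.6291, -0.0223, 0.092]
tcp_rot: [0.0, 0.999, -0.037, 0.001]
contact_force: [0.6, -0.5, -0.5]
opening: 0.337
grip_force: 30.0
shift [-0.0112  0.0014  0.2223] turn [ 0.0002 -0.0013 -0.0004] rows>= 1.1 q6 1.43
```

View pics/w5.png

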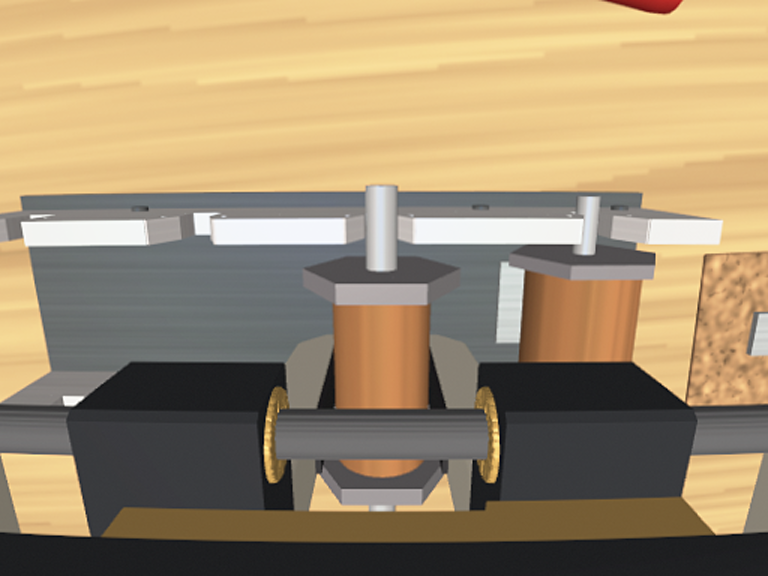

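Axle (381) is centred in the slot mouth (347 to 413). The roller sits about 3 mm far along x in the grip, so I correct that while lowering.

```bash
python3 -m creep '[[[-0.018,0.001,0.06],[0,0,0],-1],[[-0.018,0.001,0.12],[0,0,0],-1],[[-0.018,0.001,0.17],[0,0,0],-1],[[-0.018,0.001,0.2],[0,0,0],-1],[[-0.018,0.001,0.216],[0,0,0],-1],[[-0.018,0.001,0.216],[0,0,0],-1],[[-0.018,0.001,0.216],[0,0,0],-1]]'
python3 -m creep '[[[0,0,0],[0,0,0],0],[[0,0,0],[0,0,0],0],[[0,0,0],[0,0,0],0],[[0,0,-0.1],[0,0,0],0.2],[[0,0,-0.3],[0,0,0],1],[[0,0,-0.45],[0,0,0],1],[[0,0,-0.58],[0,0,0],1],[[0,0,-0.58],[0,0,0],1]]'
python3 - <<'E'
from h import *
go(.345,.345,.2,-1.4)
E
```

```text
clock: 13.9
tool_pos: [0.6229, -0.0208, 0.0257]
tcp_rot: [0.0, 0.999, -0.037, 0.0]
contact_force: [-1.2, 0.3, 0.7]
opening: 0.335
grip_force: 30.0
clock: 14.9
tool_pos: [0.6248, -0.0212, 0.2037]
tcp_rot: [0.001, 0.999, -0.037, 0.004]
contact_force: [0.5, 0.0, 0.4]
opening: 0.973
grip_force: 0.0
shift [-1.0196 -1.149   0.0031] turn [ 0.0004 -0.0026 -0.0156] rows>= 7.4 q6 1.43
```

```bash
python3 -m creep '[[[-0.95,-1,0],[0,0,-0.0155],1],[[-0.95,-1,0],[0,0,-0.0155],1],[[-0.95,-1,0],[0,0,-0.0155],1],[[-0.95,-1,0],[0,0,-0.0155],1],[[-0.95,-1,0],[0,0,-0.0155],1],[[-0.95,-1,0],[0,0,-0.0155],1],[[-0.95,-1,0],[0,0,-0.0155],1],[[-0.95,-1,0],[0,0,-0.0155],1],[[-0.95,-1,0],[0,0,-0.0155],1]]'
python3 - <<'E'
from h import *
a,_=pic("wrist","w6f.png");t=cv2.cvtColor(snapshot("top"),cv2.COLOR_RGB2BGR)
cv2.imwrite("pics/w6.png",cv2.resize(np.hstack([a,t]),(800,300)))
E
```

```text
clock: 16.02
tool_pos: [0.3603, 0.2989, 0.1988]
tcp_rot: [0.0, 1.0, -0.012, -0.0]
contact_force: [-0.0, -0.2, 0.1]
opening: 0.998
grip_force: 0.0
```

View pics/w6.png

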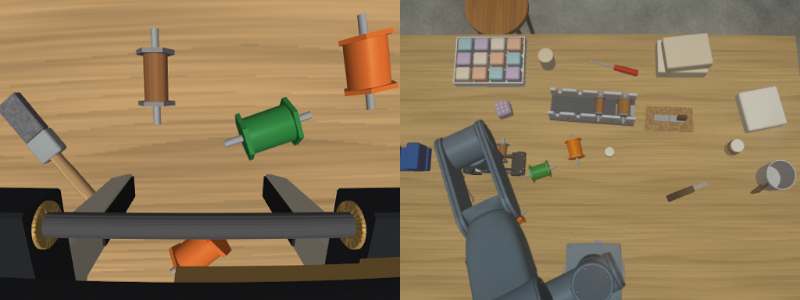

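The slim roller lies from (155,28) to (157,125). The top view shows both seated rollers and no third slim anywhere.

Run:
```python
from h import *
p=px2w("wrist",np.array([[156.5,125],[154.8,28]])/.78125,.022);m=p.mean(0);d=p[1]-p[0];y=np.degrees(np.arctan2(d[1],d[0]))
print(p,m,y,np.linalg.norm(d))
go(m[0],m[1],.0045,y)
```

```text
[[0.38129076 0.35628659 0.022     ]
 [0.50769788 0.35045599 0.022     ]] [0.44449432 0.35337129 0.022     ] -2.6409306505926486 0.12654152130896257
shift [ 0.2738 -0.1905  0.6481] turn [0.0002 0.0001 0.0064] rows>= 3.5 q6 2.05
```

```bash
python3 -m creep '[[[0.272,-0.19,0],[0,0,0.006],1],[[0.272,-0.19,0],[0,0,0.006],1],[[0.272,-0.19,0.3],[0,0,0.006],0.6],[[0.272,-0.19,0.5],[0,0,0.006],0.6],[[0.272,-0.19,0.648],[0,0,0.006],0.6],[[0.272,-0.19,0.648],[0,0,0.006],0.6],[[0.272,-0.19,0.648],[0,0,0.006],-1],[[0.272,-0.19,0.648],[0,0,0.006],-1],[[0.272,-0.19,0.648],[0,0,0.006],-1],[[0.272,-0.19,0.648],[0,0,0.006],-1],[[0.272,-0.19,0.648],[0,0,0.006],-1],[[0.272,-0.19,0.648],[0,0,0.006],-1]]'
python3 -m creep '[[[0,0,0],[0,0,0],-1],[[0,0,0],[0,0,0],-1],[[0,0,0],[0,0,0],-1],[[0,0,-0.15],[0,0,0],-1],[[0,0,-0.3],[0,0,0],-1],[[0,0,-0.45],[0,0,0],-1],[[0,0,-0.62],[0,0,0],-1],[[0,0,-0.62],[0,0,0],-1]]'
python3 - <<'E'
from h import *
go(.6382,.1371,.19,-4.2)
E
```

```text
clock: 17.62
tool_pos: [0.4436, 0.3545, 0.0058]
tcp_rot: [-0.0, 1.0, -0.022, 0.0]
contact_force: [-0.4, -0.1, 5.8]
opening: 0.335
grip_force: 30.0
clock: 18.62
tool_pos: [0.4456, 0.3556, 0.1955]
tcp_rot: [-0.002, 1.0, -0.022, 0.004]
contact_force: [0.3, 0.2, -1.8]
opening: 0.337
grip_force: 30.0
shift [0.673  0.6999 0.0202] turn [-0.0014 -0.0024  0.0095] rows>= 4.7 q6 2.09
```

```bash
python3 -m creep '[[[0.673,0.7,0],[0,0,0.0095],-1],[[0.673,0.7,0],[0,0,0.0095],-1],[[0.673,0.7,0],[0,0,0.0095],-1],[[0.673,0.7,0],[0,0,0.0095],-1],[[0.673,0.7,0],[0,0,0.0095],-1],[[0.673,0.7,0],[0,0,0.0095],-1],[[0.673,0.7,0.2],[0,0,0.0095],-1],[[0.673,0.7,0.34],[0,0,0.0095],-1],[[0.673,0.7,0.34],[0,0,0.0095],-1],[[0.673,0.7,0.34],[0,0,0.0095],-1]]'
python3 - <<'E'
from h import *
pic("wrist","w7.png",None,1.5); go(.638,.1371,.026,-4.2)
E
```

```text
clock: 19.88
tool_pos: [0.6363, 0.1365, 0.0902]
tcp_rot: [-0.0, 0.999, -0.036, 0.001]
contact_force: [-0.4, 0.1, -1.0]
opening: 0.333
grip_force: 30.0
shift [ 0.0022 -0.0026  0.2173] turn [-0.0002 -0.001   0.0002] rows>= 1.0 q6 1.68
```

View pics/w7.png

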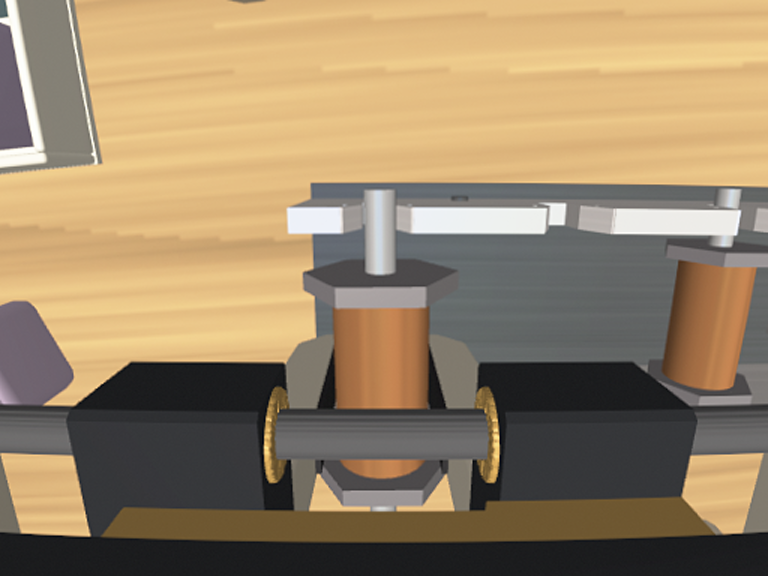

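Axle (380) is centred between 343 and 411, and the candle at the left edge is clear. Lowering.

```bash
python3 -m creep '[[[0.001,-0.0025,0.06],[0,0,0],-1],[[0.001,-0.0025,0.12],[0,0,0],-1],[[0.001,-0.0025,0.17],[0,0,0],-1],[[0.001,-0.0025,0.2],[0,0,0],-1],[[0.001,-0.0025,0.212],[0,0,0],-1],[[0.001,-0.0025,0.212],[0,0,0],-1],[[0.001,-0.0025,0.212],[0,0,0],-1]]'
python3 -m creep '[[[0,0,0],[0,0,0],0],[[0,0,0],[0,0,0],0],[[0,0,0],[0,0,0],0],[[0,0,-0.1],[0,0,0],0.2],[[0,0,-0.3],[0,0,0],1],[[0,0,-0.45],[0,0,0],1],[[0,0,-0.58],[0,0,0],1],[[0,0,-0.58],[0,0,0],1]]'
python3 - <<'E'
from h import *
go(.495,-.29,.2,-4.2)
E
```

```text
clock: 20.8
tool_pos: [0.6357, 0.1369, 0.0266]
tcp_rot: [-0.0, 0.999, -0.037, -0.0]
contact_force: [-4.1, 2.0, 8.1]
opening: 0.335
grip_force: 30.0
clock: 21.8
tool_pos: [0.6385, 0.1364, 0.2037]
tcp_rot: [-0.0, 0.999, -0.037, 0.004]
contact_force: [0.9, 0.4, -0.9]
opening: 0.969
grip_force: 0.0
shift [-0.3727  1.4525  0.0082] turn [-0.0002 -0.0025 -0.0001] rows>= 7.2 q6 1.68
```

```bash
python3 -m creep '[[[-0.37,0.95,-0.1],[0,0,0],1],[[-0.37,0.95,-0.1],[0,0,0],1],[[-0.37,0.95,-0.1],[0,0,0],1],[[-0.37,0.95,-0.1],[0,0,0],1],[[-0.37,0.95,-0.1],[0,0,0],1],[[-0.37,0.95,-0.1],[0,0,0],1],[[-0.37,0.95,-0.1],[0,0,0],1],[[-0.37,0.95,-0.1],[0,0,0],1]]'
python3 - <<'E'
from h import *
pic("wrist","w8.png",None,1.5)
x,y,a=np.load("mill.npy");s,k=np.sin(a),np.cos(a)
M=np.array([[sx*62,v,43] for v in(-125,-30,130) for sx in(-1,1)])/1000
print((w2px("wrist",np.c_[x+k*M[:,0]-s*M[:,1],y+s*M[:,0]+k*M[:,1],M[:,2]])*1.5).round(0))
E
```

```text
clock: 22.8
tool_pos: [0.5048, -0.1384, 0.2287]
tcp_rot: [-0.0, 0.999, -0.036, -0.001]
contact_force: [0.6, 0.7, -0.3]
opening: 1.001
grip_force: 0.0
[[340. 194.]
 [337.  10.]
 [212. 195.]
 [199.  12.]
 [  7. 197.]
 [-19.  22.]]
```

View pics/w8.png

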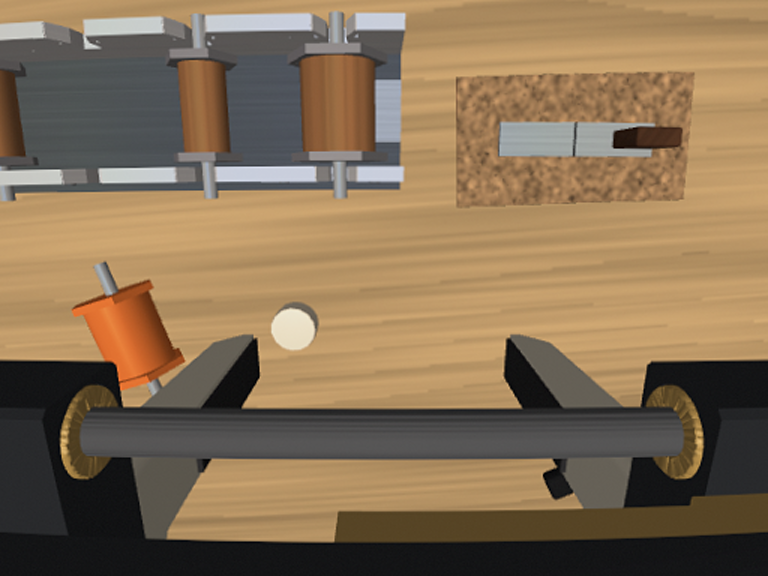

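All axle ends match the predicted seats: (340,195), (210,195) and (6,198). The gauge's blade tip is at (500,139), the line at (575,139.5) and the handle to the right.

Run:
```python
from h import *
p=px2w("wrist",np.array([[500,139.2],[575,139.3],[500,122],[651,123.5],[500,156],[651,157]])/1.5,.007)
print(p.round(4).tolist())
for i,j in((0,1),(2,3),(4,5)): d=p[i]-p[j];print(np.linalg.norm(d),np.degrees(np.arctan2(d[1],d[0])))
d=p[0]-p[1];
u=p[2]-p[3]+p[4]-p[5];u/=np.linalg.norm(u);g=p[1]-.047*u;yaw=np.degrees(np.arctan2(u[1],u[0]));print("grip",g,yaw)
print("mat",px2w("wrist",np.array([[457,79],[693,73],[685,200],[458,207]])/1.5,.003).round(4).tolist())
# handle top check
print(w2px("wrist",[g+np.array([0,0,.04])-.0*u])*1.5)
go(g[0],g[1],.2,yaw-90)
```

```text
[[0.5903, -0.239, 0.007], [0.5866, -0.299, 0.007], [0.6033, -0.2392, 0.007], [0.5954, -0.3605, 0.007], [0.5774, -0.2387, 0.007], [0.5693, -0.3618, 0.007]]
0.06010329164700539 86.44954700286
0.12157481673891636 86.25122438501037
0.12335186299181422 86.24248659280425
grip [ 0.58350964 -0.34586353  0.007     ] 86.24682379072534
mat [[0.6379, -0.2074, 0.003], [0.6327, -0.3958, 0.003], [0.5326, -0.3955, 0.003], [0.5391, -0.2045, 0.003]]
[[660.68265614 136.83141718]]
shift [0.3108 0.6716 0.0954] turn [-0.0002  0.0003 -0.0019] rows>= 3.6 q6 1.16
```

```bash
python3 -m creep '[[[0.31,0.67,0.2],[0,0,-0.502],1],[[0.31,0.67,0.2],[0,0,-0.502],1],[[0.31,0.67,0.2],[0,0,-0.502],1],[[0.31,0.67,0.2],[0,0,-0.502],1],[[0.31,0.67,0.2],[0,0,-0.502],1],[[0.31,0.67,0.2],[0,0,-0.502],1],[[0.31,0.67,0.2],[0,0,-0.502],1],[[0.31,0.67,0.2],[0,0,-0.502],1],[[0.31,0.67,0.2],[0,0,-0.502],1],[[0.31,0.67,0.2],[0,0,-0.502],1],[[0.31,0.67,0.2],[0,0,-0.502],1],[[0.31,0.67,0.2],[0,0,-0.502],1]]'
python3 - <<'E'
from h import *
go(.5835,-.3459,.0075,86.25,False)
E
```

```text
clock: 24.35
tool_pos: [0.5828, -0.3466, 0.1693]
tcp_rot: [-0.0, 0.731, 0.683, 0.0]
contact_force: [-0.7, -0.7, -0.1]
opening: 1.001
grip_force: 0.0
shift [0.0025 0.0021 0.5395] turn [-0.     -0.     -0.0007] rows>= 2.6 q6 -0.63
```

```bash
python3 -m creep '[[[0.0025,0.002,0.2],[0,0,0],1],[[0.0025,0.002,0.35],[0,0,0],0.3],[[0.0025,0.002,0.48],[0,0,0],0],[[0.0025,0.002,0.537],[0,0,0],0],[[0.0025,0.002,0.537],[0,0,0],0],[[0.0025,0.002,0.537],[0,0,0],-1],[[0.0025,0.002,0.537],[0,0,0],-1],[[0.0025,0.002,0.537],[0,0,0],-1],[[0.0025,0.002,0.537],[0,0,0],-1],[[0.0025,0.002,0.537],[0,0,0],-1],[[0.0025,0.002,0.537],[0,0,0],-1],[[0.0025,0.002,0.537],[0,0,0],-1]]'
python3 -m creep '[[[0,0,0],[0,0,0],-1],[[0,0,-0.05],[0,0,0],-1],[[0,0,-0.15],[0,0,0],-1],[[0,0,-0.15],[0,0,0],-1]]'
python3 - <<'E'
from h import *
pic("wrist","w9.png",None,1.5)
x,y,a=np.load("mill.npy");s,k=np.sin(a),np.cos(a)
v=-.170-.117
o=arm.observe();print(o["tool_pos"])
for vy,z in((-.170-.120,.0205),(-.217,.0205),(-.217,.0150)):
    go(x-s*vy,y+k*vy,z,np.degrees(a)+90,False)
E
```

```text
clock: 25.85
tool_pos: [0.5835, -0.3464, 0.0088]
tcp_rot: [0.0, 0.73, 0.683, 0.0]
contact_force: [-0.2, 0.3, 4.9]
opening: 0.15
grip_force: 30.0
clock: 26.35
tool_pos: [0.5848, -0.3475, 0.0561]
tcp_rot: [0.003, 0.73, 0.683, 0.0]
contact_force: [-0.1, 0.2, -0.3]
opening: 0.15
grip_force: 30.0
[ 0.58388369 -0.34678467  0.05439166]
shift [0.2218 0.0652 0.1128] turn [0.0006 0.0005 0.0019] rows>= 1.2 q6 -0.63
shift [0.4652 0.0666 0.1124] turn [0.0006 0.0005 0.0019] rows>= 2.3 q6 -0.63
shift [0.4652 0.0666 0.1308] turn [0.0006 0.0005 0.0019] rows>= 2.3 q6 -0.63
```

View pics/w9.png

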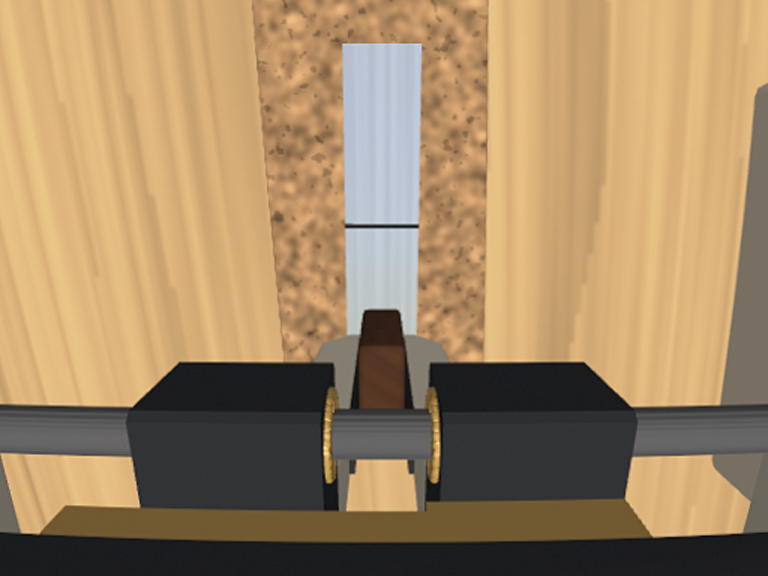

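The gauge is held straight, with the line at (382,226) and the tip at row 43. I work out the line's offset from the TCP next.

Run:
```python
from h import *
o=arm.observe();t=o["tool_pos"]
p=px2w("wrist",np.array([[382,226],[382,43.5]])/1.5,t[2]-.0018)
d=p-t;print(d,np.linalg.norm(d[:,:2],axis=1), np.degrees(np.arctan2(d[:,1],d[:,0])))
x,y,a=np.load("mill.npy");s,k=np.sin(a),np.cos(a)
L=np.linalg.norm(d[0,:2])
for vy,z in((-.170-.072-.047,.0168),(-.170-L,.0168),(-.170-L,.0148)):
    go(x-s*vy,y+k*vy,z,np.degrees(a)+90,False)
```

```text
[[ 0.00364599  0.04835478 -0.0018    ]
 [ 0.00770477  0.10826127 -0.0018    ]] [0.04849204 0.10853509] [85.68800907 85.92922188]
shift [0.2252 0.0652 0.1251] turn [0.0006 0.0005 0.0019] rows>= 1.3 q6 -0.63
shift [0.4602 0.0666 0.1248] turn [0.0006 0.0005 0.0019] rows>= 2.3 q6 -0.63
shift [0.4602 0.0665 0.1314] turn [0.0006 0.0005 0.0019] rows>= 2.3 q6 -0.63
```

```bash
python3 -m creep '[[[0.215,0.065,0],[0,0,0.002],-1],[[0.215,0.065,0],[0,0,0.002],-1],[[0.215,0.065,0.07],[0,0,0.002],-1],[[0.215,0.065,0.115],[0,0,0.002],-1],[[0.215,0.065,0.115],[0,0,0.002],-1],[[0.215,0.065,0.115],[0,0,0.002],-1]]'
python3 - <<'E'
from h import *
x,y,a=np.load("mill.npy");s,k=np.sin(a),np.cos(a)
for vy,z in((-.24,.0168),(-.2185,.0168),(-.2185,.0148)):
    go(x-s*vy,y+k*vy,z,np.degrees(a)+90,False)
E
```

```text
clock: 27.15
tool_pos: [0.607, -0.2838, 0.0189]
tcp_rot: [0.0, 0.733, 0.68, -0.0]
contact_force: [1.0, 0.6, -0.5]
opening: 0.149
grip_force: 30.0
shift [0.1736 0.0024 0.007 ] turn [ 0.      0.     -0.0003] rows>= 0.8 q6 -0.53
shift [0.2452 0.0023 0.0069] turn [ 0.      0.     -0.0003] rows>= 1.2 q6 -0.53
shift [0.2452 0.0023 0.0136] turn [ 0.      0.     -0.0003] rows>= 1.2 q6 -0.53
```

```bash
python3 -m creep '[[[0.03,0.002,0.006],[0,0,0],-1],[[0.07,0.002,0.006],[0,0,0],-1],[[0.11,0.002,0.006],[0,0,0],-1],[[0.15,0.002,0.006],[0,0,0],-1],[[0.19,0.002,0.006],[0,0,0],-1],[[0.22,0.002,0.006],[0,0,0],-1],[[0.235,0.002,0.006],[0,0,0],-1],[[0.235,0.002,0.01],[0,0,0],-1],[[0.235,0.002,0.013],[0,0,0],-1],[[0.235,0.002,0.013],[0,0,0],-1]]'
python3 - <<'E'
from h import *
pic("wrist","w10.png",(120,60,400,260),2.8)
x,y,a=np.load("mill.npy");s,k=np.sin(a),np.cos(a);vy=-.2185
go(x-s*vy,y+k*vy,.0148,np.degrees(a)+90,False)
M=np.array([[.02,-.17,.009],[-.02,-.17,.009]]);print((w2px("wrist",np.c_[x+k*M[:,0]-s*M[:,1],y+s*M[:,0]+k*M[:,1],M[:,2]])-[120,60])*2.8)
E
```

```text
clock: 28.4
tool_pos: [0.6128, -0.2134, 0.0148]
tcp_rot: [0.0, 0.733, 0.68, -0.0]
contact_force: [0.9, 0.2, -0.7]
opening: 0.151
grip_force: 30.0
shift [0.0099 0.0007 0.0003] turn [-0.      0.     -0.0003] rows>= 0.0 q6 -0.43
[[478.68943118 236.27234717]
 [272.69042493 236.61200653]]
```

View pics/w10.png

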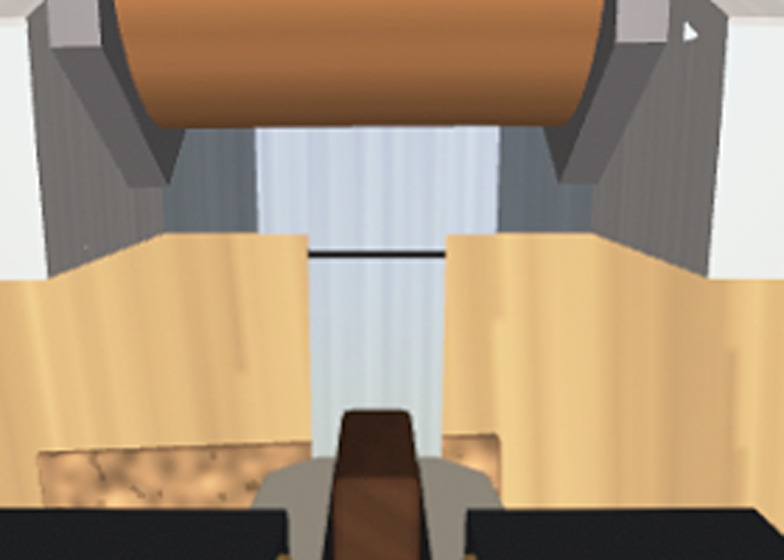

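The black line is at row 254 and the feed plate's edge at row 234. The blade is centred on the plate and under the drum. I compute the remaining gap.

Run:
```python
from h import *
x,y,a=np.load("mill.npy");s,k=np.sin(a),np.cos(a)
f=lambda u,v,z:px2w("wrist",np.array([[u,v]])/2.8+[120,60],z)[0]
L=f(377,254.5,.0133)
for e in (f(280,234.5,.009),f(470,234.5,.009)): print(((L-e)[:2]@[-s,k])*1000,"mm line minus edge along mill y")
```

```text
-3.4310176212895227 mm line minus edge along mill y
-3.3699552866286546 mm line minus edge along mill y
```

```bash
python3 -m creep '[[[0.011,0,0],[0,0,0],-1],[[0.011,0,0],[0,0,0],-1],[[0.011,0,0],[0,0,0],-1],[[0.011,0,0],[0,0,0],-1]]'
python3 - <<'E'
from h import *
im,c=pic("wrist","w11.png",(120,60,400,260),2.8)
g=cv2.cvtColor(im,cv2.COLOR_BGR2GRAY).astype(int)
print(g[138:156,254].tolist()); print(im[138:156,220].tolist())
E
```

```text
clock: 28.95
tool_pos: [0.6131, -0.2097, 0.015]
tcp_rot: [0.0, 0.733, 0.681, 0.0]
contact_force: [0.0, 0.2, -0.7]
opening: 0.15
grip_force: 30.0
[214, 215, 215, 215, 214, 214, 214, 214, 215, 216, 222, 152, 43, 41, 180, 221, 216, 214]
[[224, 214, 204], [224, 215, 205], [223, 214, 204], [224, 215, 205], [224, 215, 205], [223, 214, 204], [223, 215, 205], [224, 215, 206], [223, 215, 205], [223, 215, 205], [224, 216, 205], [226, 215, 203], [194, 209, 221], [143, 198, 233], [135, 197, 235], [137, 198, 234], [137, 198, 234], [138, 198, 235]]
```

Run:
```python
from h import *
x,y,a=np.load("mill.npy");s,k=np.sin(a),np.cos(a)
L=px2w("wrist",[[254,150.45]],.0133)[0];e=px2w("wrist",[[220,150.0]],.009)[0]
print(((L-e)[:2]@[-s,k])*1000)
```

```text
0.20675456748147283
```

Level to within 0.2 mm. Now I hold for over 3 s.

```bash
for i in 1; do :; done
python3 -m creep '[[[0,0,0],[0,0,0],-1],[[0,0,0],[0,0,0],-1],[[0,0,0],[0,0,0],-1],[[0,0,0],[0,0,0],-1],[[0,0,0],[0,0,0],-1],[[0,0,0],[0,0,0],-1],[[0,0,0],[0,0,0],-1],[[0,0,0],[0,0,0],-1],[[0,0,0],[0,0,0],-1],[[0,0,0],[0,0,0],-1],[[0,0,0],[0,0,0],-1],[[0,0,0],[0,0,0],-1]]'
python3 -m creep '[[[0,0,0],[0,0,0],-1],[[0,0,0],[0,0,0],-1],[[0,0,0],[0,0,0],-1],[[0,0,0],[0,0,0],-1],[[0,0,0],[0,0,0],-1],[[0,0,0],[0,0,0],-1],[[0,0,0],[0,0,0],-1],[[0,0,0],[0,0,0],-1],[[0,0,0],[0,0,0],-1],[[0,0,0],[0,0,0],-1],[[0,0,0],[0,0,0],-1],[[0,0,0],[0,0,0],-1]]'
python3 -m creep '[[[0,0,0],[0,0,0],-1],[[0,0,0],[0,0,0],-1],[[0,0,0],[0,0,0],-1],[[0,0,0],[0,0,0],-1],[[0,0,0],[0,0,0],-1],[[0,0,0],[0,0,0],-1],[[0,0,0],[0,0,0],-1],[[0,0,0],[0,0,0],-1]]'
python3 - <<'E'
from h import *
im,c=pic("wrist","w12.png",(120,60,400,260),2.8)
g=cv2.cvtColor(im,cv2.COLOR_BGR2GRAY).astype(int)
print(g[144:156,254].tolist()); print(im[146:154,220,0].tolist())
o=arm.observe();print(o["tool_pos"],o["clock"]); go(.5835,-.3464,.05,86.25,False); go(.5835,-.3464,.0092,86.25,False)
E
```

```text
clock: 30.5
tool_pos: [0.613, -0.2097, 0.0149]
tcp_rot: [-0.0, 0.733, 0.681, -0.0]
contact_force: [-0.6, -0.3, -1.1]
opening: 0.148
grip_force: 30.0
clock: 32.0
tool_pos: [0.6131, -0.2096, 0.015]
tcp_rot: [-0.0, 0.733, 0.681, -0.0]
contact_force: [0.8, 0.3, -1.8]
opening: 0.148
grip_force: 30.0
clock: 33.0
tool_pos: [0.613, -0.2097, 0.015]
tcp_rot: [-0.0, 0.733, 0.681, -0.0]
contact_force: [-0.3, 0.9, -1.2]
opening: 0.15
grip_force: 30.0
[215, 214, 214, 216, 223, 153, 42, 40, 179, 221, 215, 215]
[223, 223, 223, 227, 194, 144, 136, 137]
[ 0.61305276 -0.20967341  0.01495722] 33.05
shift [-0.4618 -0.0648 -0.1168] turn [-0.     -0.     -0.0026] rows>= 2.3 q6 -0.43
shift [-0.4618 -0.0648  0.0192] turn [-0.     -0.     -0.0026] rows>= 2.2 q6 -0.43
```

```bash
python3 -m creep '[[[-0.03,0,-0.003],[0,0,0],-1],[[-0.09,0,-0.003],[0,0,0],-1],[[-0.15,0,-0.003],[0,0,0],-1],[[-0.21,0,-0.003],[0,0,0],-1],[[-0.27,0,-0.003],[0,0,0],-1],[[-0.3,0,-0.01],[0,0,0],-1],[[-0.35,-0.03,-0.05],[0,0,0],-1],[[-0.462,-0.065,-0.05],[0,0,-0.0026],-1],[[-0.462,-0.065,-0.05],[0,0,-0.0026],-1],[[-0.462,-0.065,-0.05],[0,0,-0.0026],-1],[[-0.462,-0.065,-0.05],[0,0,-0.0026],-1]]'
python3 - <<'E'
from h import *
im,c=pic("wrist","w13.png",None,1.5)
print(arm.observe()["opening"]); go(.5835,-.3464,.0092,86.25,False)
g=cv2.cvtColor(im,cv2.COLOR_BGR2GRAY).astype(int); print(g[140:160,254].tolist(), g[20:40,254].tolist())
E
```

```text
clock: 34.42
tool_pos: [0.5836, -0.3455, 0.0301]
tcp_rot: [-0.0, 0.73, 0.684, 0.0]
contact_force: [-0.4, 0.1, -1.7]
opening: 0.15
grip_force: 30.0
0.1511586492585054
shift [-0.0032 -0.0003  0.0695] turn [-0.0001 -0.0001  0.0004] rows>= 0.3 q6 -0.63
[204, 204, 203, 204, 204, 204, 204, 205, 212, 145, 39, 38, 170, 210, 205, 204, 204, 204, 205, 204] [158, 159, 160, 162, 163, 163, 160, 158, 154, 206, 203, 203, 202, 203, 202, 203, 202, 203, 203, 202]
```

Line still at row 150 and tip at row 29, so there was no slip. I lay the gauge down, release and lift off.

```bash
python3 -m creep '[[[-0.003,0,0.03],[0,0,0],-1],[[-0.003,0,0.055],[0,0,0],-1],[[-0.003,0,0.07],[0,0,0],-1],[[-0.003,0,0.07],[0,0,0],-1],[[-0.003,0,0.07],[0,0,0],-0.5],[[-0.003,0,0.07],[0,0,0],-0.3],[[-0.003,0,0.07],[0,0,0],-0.3],[[-0.003,0,0],[0,0,0],-0.2],[[-0.003,0,-0.2],[0,0,0],0.5],[[-0.003,0,-0.4],[0,0,0],1],[[-0.003,0,-0.6],[0,0,0],1],[[-0.003,0,-0.6],[0,0,0],1]]'
python3 -m creep '[[[-0.5,0.6,0],[0,0,0],1],[[-0.5,0.6,0],[0,0,0],1],[[-0.5,0.6,0],[0,0,0],1],[[-0.5,0.6,0],[0,0,0],1],[[-0.5,0.6,0],[0,0,0],1],[[-0.5,0.6,0],[0,0,0],1]]'
python3 - <<'E'
from h import *
t=cv2.cvtColor(snapshot("top"),cv2.COLOR_RGB2BGR)[80:230,110:410];s=cv2.cvtColor(snapshot("scene"),cv2.COLOR_RGB2BGR)[170:330,80:440]
t=cv2.resize(t,(600,300),interpolation=3);s=cv2.resize(s,(600,267),interpolation=3)
cv2.imwrite("pics/fin.png",np.vstack([t,s]))
E
```

```text
clock: 35.98
tool_pos: [0.586, -0.3494, 0.2172]
tcp_rot: [0.006, 0.73, 0.684, 0.001]
contact_force: [-1.2, 0.0, -0.4]
opening: 0.78
grip_force: 0.0
clock: 36.72
tool_pos: [0.7428, -0.5016, 0.2036]
tcp_rot: [0.005, 0.73, 0.684, 0.001]
contact_force: [0.0, -0.1, 1.2]
opening: 0.999
grip_force: 0.0
```

View pics/fin.png

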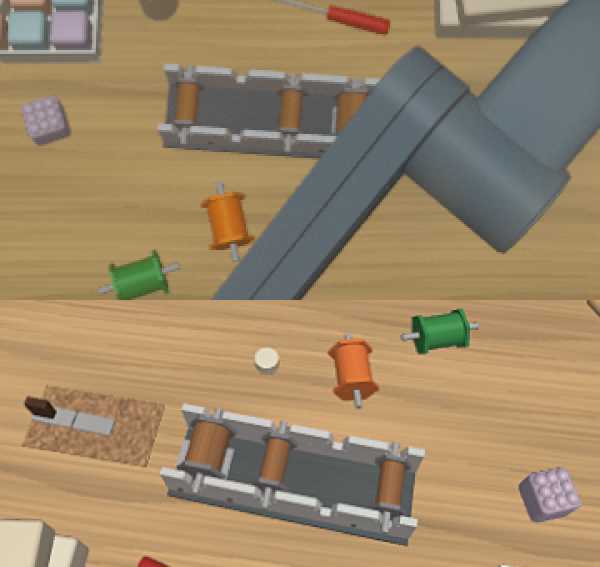

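All three rollers are home, the gauge lies flat on its mat and the candle hasn't moved. Handing in.

```bash
python3 -c "
from cell import arm
print(arm.close_job())"
```

```text
the job is handed in; nothing more can be done
None
```

The job is handed in: the wide roller and both slim rollers look fully home in the last pictures. The gauge was held on its line to within about 0.2 mm for at least 4 s and laid back flat on its mat, and the candle was left where it stood.

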